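# Lay a toy's control board in the inspection tray and bring the magnifier over it

### The job

Take the green control board, which stands on edge in the rack, and lay it flat with its green component side up in the long middle compartment of the white tray, fully down on the compartment's floor between its walls. Then swing the magnifier round until its lens is centred over the board, and leave it there. Leave the blue board, the brush and the toy car where they are.

Things in the scene. Friction and masses are not known exactly. Their poses are not given: they have to be found in the camera images.
- station: Fixed grey base board, 8 thick, with a white tray and the magnifier's post. Origin on the table under the centre of the tray's middle compartment; z up, x across it (short way, away from the robot at yaw 0), y along it. The post (20 diameter, foot 72 diameter) stands at x 100, y 190.
- tray_floor (a point): Centre of the floor of the middle compartment, 12 above the table, axes as the station. The compartment is 64 (x) by 114 (y) inside; its walls are 4 thick with tops 24 above the table. Smaller compartments, 64 (x) by 43 (y), adjoin at -y (holding the brush) and +y (holding screws).
- rack: Fixed black rack, base 140 (x) by 100 (y) by 6 thick, with two slots along its y axis at x = -40 and +40, each 9 wide between 6 thick rails that reach 24 above the table. Slot floor 6 above the table. Origin on the table under its centre.
- green_board: Loose control board, 110 by 60 by 6 thick, 0.09 kg, standing on a long edge in either rack slot. Origin: middle of its lower long edge, mid-thickness. Axes: z along the 60 height (up as it stands), y along the 110, x out of the green face with the components (up to 3 high, at z 17 to 41; edges bare); the other face is black. Laid correctly, x points up.
- green_board_center (a point): Centre of the green board (30 above its origin along its z, mid-thickness).
- blue_board: Loose blue board of the same size and axes, standing in the other rack slot. To be left alone.
- brush: Small brush, 61 by 18 by 9, lying in the tray's -y side compartment. To be left alone. Origin under its middle, x along it.
- toy_car: Orange toy car, 62 (x) by 100 (y) by 56 high, on the table beyond the tray. To be left alone. Origin under its centre.
- mag_arm (a joint): Stiff upright hinge of the magnifier arm, rad, -0.5 to 2.0; 0 when the arm points from the post to the station's origin, growing clockwise seen from above as it is parked away. About 0.5 N m moves it; it stays where left.
- mag_hinge (a point): On the hinge axis of the magnifier arm, at the height of the level arm bar (12 thick, centre 205 above the table).
- mag_lens (a point): Centre of the magnifier's lens, 215 from the hinge axis, 205 above the table; its white rim is 124 in outer diameter and 12 thick.
- mag_knob (a point): Top of the upright orange knob on the arm bar (14 diameter, standing from 211 to 257 above the table), 140 from the hinge axis on the line to the lens.
Mind the look-alikes: they are no part of the job. What is shaped like the green_board but orange or red is not meant.

How it is judged:
By the outcome, as a careful person would: the job done as asked, in the order asked, and still so for the second after the job is handed in, with the robot touching nothing.
It also fails if it takes over 67 s, if anything falls off the work surface, if the arm or the gripper's body presses on something with over 40 N, if the wrist force passes 120 N, or if a joint passes its speed limit or range.

### The arm

A 6-joint arm with a two-finger parallel gripper is mounted at the origin on the work surface. World frame = base frame: x ahead of the robot, y to its left, z up, the work surface at z = 0. Lengths are in m, angles in rad, forces in N, time in s.
With the tool pointing down it reaches from about 0.35 to 0.775 m from the base axis. Payload 7.3 kg.
Tool frame: the origin (TCP) lies on the front face of the gripper's body, between the roots of the fingers; the fingertips stand ahead of it and the grasp point (between the pads) lies 47 mm ahead of it (finger_overhang is the z of the fingertips in the tool frame, in m); z points along the fingers, y is the line along which they close (so a half turn about z gives the same grasp; the last joint's range is limited). The gripper opens to 92 mm and grips with 3 to 60 N. Pads are 19 mm wide; open, the fingers measure 130 mm over their backs; the gripper's body (75 mm by 190 mm) begins 47 mm behind the grasp point.
Start: joints at [-1.456, 0.342, 1.524, -0, 1.275, -0.146], TCP at [0.135, -0.507, 0.292] pointing down, gripper open.
Joint ranges: [-2.53, 2.53], [-0.77, 2.02], [0.04, 2.7], [-1, 4.14], [0.28, 2.66], [-3.11, 3.11]. Speed limits (rad/s): [2.57, 2.57, 3.14, 3.14, 3.14, 3.14].

### API

Orientations are given as [roll, pitch, yaw] about the fixed x, y, z axes, in that order (R = Rz(yaw) Ry(pitch) Rx(roll)).
In Python, from cell import * gives the robot as it stands. The module is installed in compiled form; this text tells all that it offers.
- The arm moves only by the tool arm_command, never from a script. Its argument "series" is a list of rows, each an object of numbers: "x", "y", "z": the shift along the tool's x, y, z in mm; "rx", "ry", "rz": the turn, a rotation vector about the tool's x, y, z in degrees. A call has 1 to 20 rows; each row is the pose to reach, as a shift and turn from the pose commanded when the call began, along the tool's axes at that moment; what a row does not reach only later rows make up. A row lasts 1/10 s, in which the tool goes at most 50 mm and 8.59 degrees, less where a joint would pass 70% of its speed; a pose out of reach is approached as far as the arm can. A call with a gripper value outside its range is refused whole. "hand" is the finger opening in mm, from 0 to 91.8, set as the call begins (left out, the last holds). The fingers move at their own pace and stop on an object; "squeeze" is the grip in N (left out, the last holds). Time passes only in rows, so rows that repeat a pose let the fingers close. It gives the time, the measured TCP pose, the force, the opening and the grip force at its end, in the units of the state.
- observe(): the state, without advancing time (a new reading comes with each control period).
- read_camera(name): name is "side" or "top"; returns a dict with "pixels" (384x512x3 uint8, blue, green, red), "K" (3x3 intrinsics, pixels), "rvec" (rotation vector, rad) and "tvec" (3), from world to camera coordinates, as OpenCV has them. Camera axes: x right, y down, z forward; pixel columns grow to the right and rows downward; lengths in m; the calibration is good to about 2 mm. A picture is of the moment at which its call begins. There is no depth.
- hand_in(): hands the job in; it is judged then, once.
Trained networks look in a picture, given as the dict that the camera call returned (one of the last four; its "shot" number tells which), for a name from the list of things; names that differ only in an ending like _2 or _b are one class to them, and where a whole thing is asked for, a point or a joint stands for the part that bears it (a point fixed in the world has none). Each returns a list of dicts, best first, with "confidence" (0 to 1); they miss things now and then, are a little off and sometimes report something else, mostly with a low value. They report only what shows in the picture. A call takes as long as a camera call. They do not tell look-alikes from the thing itself.
- boxes_of(picture, query): "point" ([x, y, z] in m, in world coordinates, good to about 4 mm: the middle of the surface that is visible of it).
- trace(picture, query): "pixels" (384x512 bool, what is visible of it).
- mark_of(picture, query): "point" ([x, y, z] in m, in world coordinates, good to about 4 mm: a listed point, or the origin of a listed thing).
The state is a dict: "time": time; "qpos": joint angles; "qvel": joint speeds; "joint_efforts": joint torques, N m; "tool_pos": TCP position; "tool_rot": TCP orientation; "contact_force": force on the tool from outside, world axes, zero at the start; "torque": the same for the moment, N m; "opening": finger opening in m; "grip_force": force on a finger pad.
Only numpy, scipy, OpenCV 4.12 (cv2) and the standard library are available. Lean on these libraries where they do the work, as an engineer would, in place of code of your own. Each camera call takes 0.05 s, during which the arm holds its last target. There are 200 camera calls.

## Working session

There is one attempt and no reset: what is moved stays moved. The work goes in short steps, Python scripts to look and compute and a tool call to move; the robot and the scene stay as the last step left them, time stands still between calls to the robot, and variables do not carry over. Pictures are saved under pics/ and viewed, at most 10 in all, crops included, and the job is handed in when it is done.

Besides the shell and the picture viewer there is one more tool, called after ">>>" as name(argument=value, ...) on one line, values as JSON. arm_command: Moves the arm, as the interface text tells. Its arguments: {"type":"object","properties":{"series":{"type":"array"},"hand":{"type":"number"},"squeeze":{"type":"number"}},"required":["series"]}

```bash
mkdir -p pics; cat > h.py <<'E'
from cell import *
import numpy as np, cv2
from scipy.spatial.transform import Rotation as R
def see(ps,q,f=mark_of):
    for n,p in ps.items():
        for d in f(p,q)[:3]:
            print(q,n,np.round(np.array(d["point"])*1000).astype(int),round(d["confidence"],2))
E
python3 - <<'E'
from h import *
s=observe();print({k:np.round(v,3) for k,v in s.items()})
import cell
print([n for n in dir(cell) if not n.startswith('_')])
try: print(finger_overhang)
except Exception as e: print(e)
ps={n:read_camera(n) for n in("side","top")}
for n,p in ps.items(): cv2.imwrite(f"pics/{n}0.png",p["pixels"]); print(n,np.round(-R.from_rotvec(np.ravel(p["rvec"])).as_matrix().T@np.ravel(p["tvec"]),3))
for q in ["station","tray_floor","rack","green_board","green_board_center","blue_board","mag_hinge","mag_lens","mag_knob","toy_car","brush"]: see(ps,q)
E
```

```text
{'time': np.float64(0.0), 'qpos': array([-1.456,  0.343,  1.525,  0.   ,  1.275, -0.146]), 'qvel': array([ 0.   , -0.   , -0.001, -0.   ,  0.   , -0.001]), 'joint_efforts': array([ -0.   , -43.124, -24.422,   0.072,   0.056,  -0.   ]), 'tool_pos': array([ 0.135, -0.507,  0.292]), 'tool_rot': array([-3.14 , -0.   ,  0.261]), 'contact_force': array([ 1.057, -0.28 ,  0.195]), 'torque': array([-0.006,  0.001,  0.025]), 'grip_force': np.float64(0.0), 'opening': np.float64(0.092)}
['IKError', 'boxes_of', 'finger_overhang', 'hand_in', 'mark_of', 'observe', 'read_camera', 'trace']
0.0655
side [ 0.406 -0.69   0.751]
top [ 0.431 -0.109  1.127]
station side [547  -9  -1] 0.66
station top [546 -12   2] 0.95
tray_floor side [548  -8  15] 0.96
tray_floor top [541  -4  16] 0.8
rack side [ 491 -300   -3] 0.73
rack top [ 483 -301   -1] 0.75
green_board side [ 308 -251    0] 0.69
green_board side [ 446 -302    8] 0.65
green_board top [ 449 -294    5] 0.56
green_board top [ 364 -431    2] 0.54
green_board top [ 313 -254    2] 0.49
green_board_center side [ 307 -256   31] 0.86
green_board_center side [ 449 -294   39] 0.57
green_board_center top [ 359 -432   28] 0.67
green_board_center top [ 444 -301   38] 0.44
green_board_center top [ 309 -252   29] 0.41
blue_board side [482 252 257] 0.62
blue_board side [ 528 -309    6] 0.54
blue_board top [ 525 -307    7] 0.68
mag_hinge side [613 194 204] 0.88
mag_hinge top [608 199 208] 0.59
mag_lens side [412 281 201] 0.68
mag_lens top [411 280 204] 0.6
mag_knob side [484 250 256] 0.62
toy_car side [ 799 -110    1] 0.88
toy_car top [ 798 -111    0] 0.83
toy_car top [ 451 -295    7] 0.17
brush side [560 -85  12] 0.63
brush top [562 -86  13] 0.55
```

View pics/side0.png

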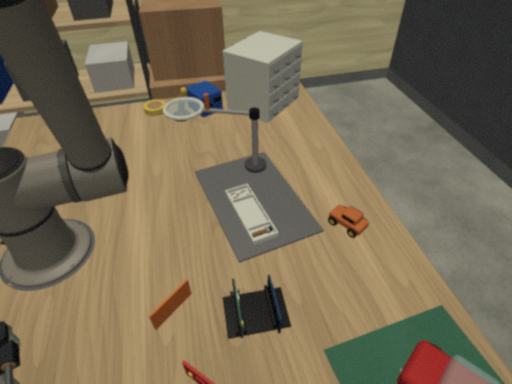

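View pics/top0.png

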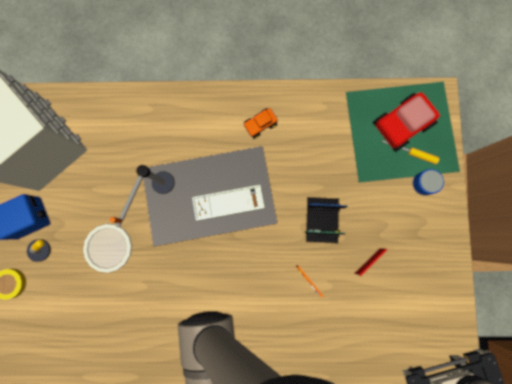

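```bash
python3 - <<'E'
from h import *
a=cv2.imread("pics/side0.png")[265:345,210:300]; b=cv2.imread("pics/top0.png")[185:255,290:360]
r=lambda i:cv2.resize(i,(400,400),interpolation=cv2.INTER_CUBIC)
cv2.imwrite("pics/c1.png",np.hstack([r(a),r(b)]))
ps={n:read_camera(n) for n in("side","top")}
# rays/masks -> orientation
def ontoplane(p,uv,z):
    Rm=R.from_rotvec(np.ravel(p["rvec"])).as_matrix();t=np.ravel(p["tvec"]);c=-Rm.T@t
    d=(np.c_[uv,np.ones(len(uv))]@np.linalg.inv(p["K"]).T)@Rm
    return c+d*((z-c[2])/d[:,2])[:,None]
for n,p in ps.items():
  for q,z in (("rack",.006),("station",.008),("tray_floor",.024),("green_board",.066),("blue_board",.066)):
    for d in trace(p,q)[:3]:
        ys,xs=np.nonzero(d["pixels"])
        P=ontoplane(p,np.c_[xs,ys].astype(float),z)[:,:2]*1000
        (c,wh,ang)=cv2.minAreaRect(P.astype(np.float32))
        print(n,q,round(d["confidence"],2),len(xs),(int(xs.mean()),int(ys.mean())),np.round(c),np.round(wh),round(ang,1))
E
```

```text
side rack 0.84 2266 (254, 312) [ 488. -296.] [114. 141.] 87.4
side station 0.8 9028 (249, 192) [570. 301.] [351. 885.] 10.6
side tray_floor 0.8 9248 (248, 191) [565. 281.] [343. 871.] 10.2
side green_board 0.7 797 (170, 304) [ 314. -270.] [117.  37.] 39.2
side green_board 0.61 301 (195, 373) [ 347. -426.] [17. 72.] 42.4
side green_board 0.47 242 (237, 308) [ 447. -312.] [134.  10.] 86.9
side blue_board 0.79 289 (273, 303) [ 523. -322.] [129.  13.] 86.8
top rack 0.76 1335 (322, 220) [ 488. -301.] [105. 140.] 86.7
top station 0.7 11717 (190, 203) [542. 157.] [295. 621.] 16.3
top tray_floor 0.71 11996 (190, 203) [541. 153.] [294. 616.] 16.2
top green_board 0.55 61 (328, 232) [ 447. -299.] [99.  7.] 87.5
top blue_board 0.65 11876 (190, 204) [536. 143.] [281. 589.] 16.1
top blue_board 0.55 147 (326, 205) [ 525. -302.] [108.  12.] 86.8
```

View pics/c1.png

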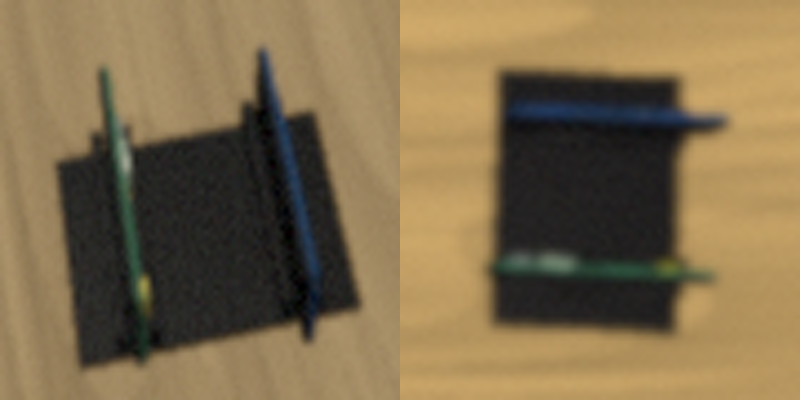

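```bash
cat >> h.py <<'E'
def rot(psi,tilt=0): # deg; tilt swings tool z from down toward tool +y (outward)
    return R.from_euler("z",psi,degrees=True)*R.from_euler("x",180-0,degrees=True)*R.from_euler("x",tilt,degrees=True).inv()
def delta(pos,Rt):
    s=observe(); R0=R.from_euler("xyz",s["tool_rot"])
    d=R0.inv().apply(np.array(pos)-np.asarray(s["tool_pos"])*1000)
    v=(R0.inv()*Rt).as_rotvec(degrees=True)
    n=max(np.linalg.norm(d)/50,np.linalg.norm(v)/8.59)
    print("shift",np.round(d,1),"turn",np.round(v,2),"rows>=",round(n,1))
E
python3 - <<'E'
from h import *
print(rot(86.9,30).as_matrix()[:,2], rot(86.9).as_matrix().round(2).tolist())
delta([447.5,-298,190],rot(86.9))
E
```

```text
[ 0.49926834 -0.02703941 -0.8660254 ] [[0.05, 1.0, 0.0], [1.0, -0.05, -0.0], [-0.0, 0.0, -1.0]]
shift [ 355.5 -121.7  102.2] turn [ 1.000e-02  0.000e+00 -7.196e+01] rows>= 8.4
```

>>> arm_command(hand=40, series=[{"x": 355.5,"y": -121.5,"z": 102,"rz": -72},{"x": 355.5,"y": -121.5,"z": 102,"rz": -72},{"x": 355.5,"y": -121.5,"z": 102,"rz": -72},{"x": 355.5,"y": -121.5,"z": 102,"rz": -72},{"x": 355.5,"y": -121.5,"z": 102,"rz": -72},{"x": 355.5,"y": -121.5,"z": 102,"rz": -72},{"x": 355.5,"y": -121.5,"z": 102,"rz": -72},{"x": 355.5,"y": -121.5,"z": 102,"rz": -72},{"x": 355.5,"y": -121.5,"z": 102,"rz": -72},{"x": 355.5,"y": -121.5,"z": 102,"rz": -72},{"x": 355.5,"y": -121.5,"z": 102,"rz": -72},{"x": 355.5,"y": -121.5,"z": 102,"rz": -72},{"x": 355.5,"y": -121.5,"z": 102,"rz": -72},{"x": 355.5,"y": -121.5,"z": 102,"rz": -72}])

```text
invalid input
```

```bash
python3 - <<'E'
from h import *
p=read_camera("side"); cv2.imwrite("pics/s1.png",cv2.resize(p["pixels"][200:360,150:350],(800,640))[:600])
s=observe();print(s["qpos"].round(3),s["opening"])
delta([447.5,-298,114],rot(86.9))
E
```

```text
[-1.456  0.342  1.524 -0.     1.275 -0.146] 0.0916225567137143
shift [ 355.5 -121.7  178.2] turn [  0.     0.   -71.96] rows>= 8.4
```

View pics/s1.png

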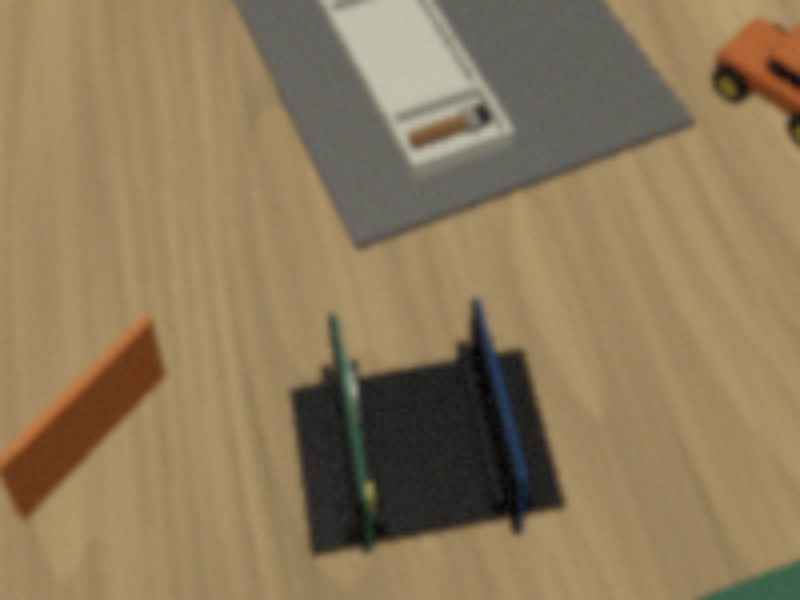

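The arm did not move, because the call was refused. The picture shows the green board in the left slot (top edge from about px 335,315 to 370,545), with its components facing the blue board. I'll retry with full rows.

>>> arm_command(hand=40, squeeze=20, series=[{"x": 355.5,"y": -121.5,"z": 102,"rx": 0,"ry": 0,"rz": -72},{"x": 355.5,"y": -121.5,"z": 102,"rx": 0,"ry": 0,"rz": -72},{"x": 355.5,"y": -121.5,"z": 102,"rx": 0,"ry": 0,"rz": -72},{"x": 355.5,"y": -121.5,"z": 102,"rx": 0,"ry": 0,"rz": -72},{"x": 355.5,"y": -121.5,"z": 102,"rx": 0,"ry": 0,"rz": -72},{"x": 355.5,"y": -121.5,"z": 102,"rx": 0,"ry": 0,"rz": -72},{"x": 355.5,"y": -121.5,"z": 102,"rx": 0,"ry": 0,"rz": -72},{"x": 355.5,"y": -121.5,"z": 102,"rx": 0,"ry": 0,"rz": -72},{"x": 355.5,"y": -121.5,"z": 102,"rx": 0,"ry": 0,"rz": -72},{"x": 355.5,"y": -121.5,"z": 102,"rx": 0,"ry": 0,"rz": -72},{"x": 355.5,"y": -121.5,"z": 102,"rx": 0,"ry": 0,"rz": -72},{"x": 355.5,"y": -121.5,"z": 102,"rx": 0,"ry": 0,"rz": -72},{"x": 355.5,"y": -121.5,"z": 102,"rx": 0,"ry": 0,"rz": -72},{"x": 355.5,"y": -121.5,"z": 102,"rx": 0,"ry": 0,"rz": -72}])

```text
time: 3.25
tool_pos: [0.4472, -0.2987, 0.1905]
tool_rot: [3.141, 0.0, 1.516]
contact_force: [0.2, -0.9, 0.9]
opening: 0.0397
grip_force: 0.0
```

```bash
python3 - <<'E'
from h import *
p=read_camera("side"); cv2.imwrite("pics/s2.png",cv2.resize(p["pixels"][220:360,180:320],(600,600)))
s=observe();print(s["qpos"].round(3),s["opening"],s["contact_force"])
delta([447.5,-298,114],rot(86.9))
E
```

```text
[-0.731  0.467  1.633 -0.     1.041 -0.677] 0.0402160052308582 [0.45811505 0.30813822 1.18378514]
shift [ 0.7  0.2 76.4] turn [ 0.02  0.02 -0.03] rows>= 1.5
```

View pics/s2.png

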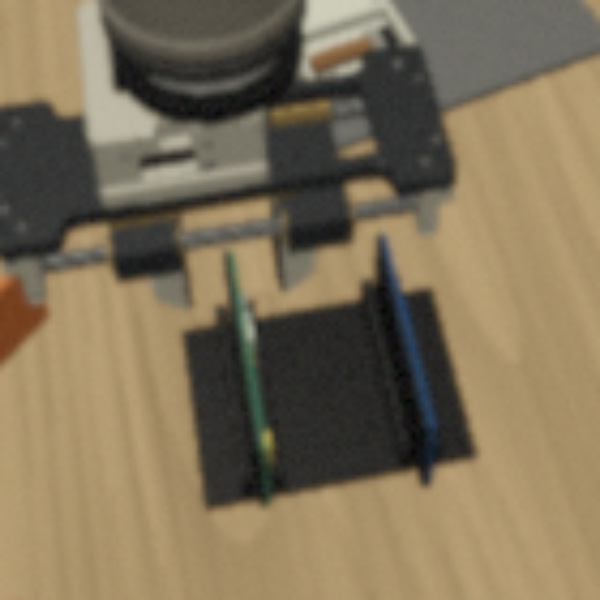

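The open fingers (about px 175,290 and 290,275) straddle the line of the green board (about px 230,255 to 265,500). I'll descend and grip.

>>> arm_command(hand=40, series=[{"x": 0.5,"y": 0,"z": 25,"rx": 0,"ry": 0,"rz": 0},{"x": 0.5,"y": 0,"z": 50,"rx": 0,"ry": 0,"rz": 0},{"x": 0.5,"y": 0,"z": 70,"rx": 0,"ry": 0,"rz": 0},{"x": 0.5,"y": 0,"z": 76,"rx": 0,"ry": 0,"rz": 0},{"x": 0.5,"y": 0,"z": 76,"rx": 0,"ry": 0,"rz": 0},{"x": 0.5,"y": 0,"z": 76,"rx": 0,"ry": 0,"rz": 0}])

```text
time: 3.9
tool_pos: [0.4479, -0.2982, 0.1151]
tool_rot: [3.14, 0.001, 1.517]
contact_force: [-0.6, 0.3, 0.4]
opening: 0.0402
grip_force: 0.0
```

>>> arm_command(hand=0, squeeze=25, series=[{"x": 0,"y": 0,"z": 0,"rx": 0,"ry": 0,"rz": 0},{"x": 0,"y": 0,"z": 0,"rx": 0,"ry": 0,"rz": 0},{"x": 0,"y": 0,"z": 0,"rx": 0,"ry": 0,"rz": 0},{"x": 0,"y": 0,"z": 0,"rx": 0,"ry": 0,"rz": 0},{"x": 0,"y": 0,"z": 0,"rx": 0,"ry": 0,"rz": 0},{"x": 0,"y": 0,"z": 0,"rx": 0,"ry": 0,"rz": 0},{"x": 0,"y": 0,"z": 0,"rx": 0,"ry": 0,"rz": 0}])

```text
time: 4.6
tool_pos: [0.4477, -0.2977, 0.1144]
tool_rot: [3.141, 0.0, 1.517]
contact_force: [0.3, 0.5, 1.8]
opening: 0.0057
grip_force: 25.0
```

>>> arm_command(series=[{"x": 0,"y": 0,"z": -15,"rx": 0,"ry": 0,"rz": 0},{"x": 0,"y": 0,"z": -40,"rx": 0,"ry": 0,"rz": 0},{"x": 0,"y": 0,"z": -80,"rx": 0,"ry": 0,"rz": 0},{"x": 0,"y": 0,"z": -120,"rx": 0,"ry": 0,"rz": 0},{"x": 0,"y": 0,"z": -150,"rx": 0,"ry": 0,"rz": 0},{"x": 0,"y": 0,"z": -150,"rx": 0,"ry": 0,"rz": 0},{"x": 0,"y": 0,"z": -150,"rx": 0,"ry": 0,"rz": 0}])

```text
time: 5.3
tool_pos: [0.4474, -0.2976, 0.2642]
tool_rot: [3.141, 0.0, 1.517]
contact_force: [-0.1, 1.0, -0.6]
opening: 0.0056
grip_force: 25.0
```

```bash
python3 - <<'E'
from h import *
s=observe();print(s["opening"],s["grip_force"],s["tool_pos"])
for k in range(2):
    ps={n:read_camera(n) for n in("side","top")}
    for q in ("green_board_center","tray_floor","station","mag_hinge","mag_lens","mag_knob"): see(ps,q)
p=ps["side"]; cv2.imwrite("pics/s3.png",cv2.resize(p["pixels"][140:320,180:360],(600,600),interpolation=cv2.INTER_CUBIC))
cv2.imwrite("pics/t3.png",cv2.resize(ps["top"]["pixels"][140:250,130:290],(800,550),interpolation=cv2.INTER_CUBIC))
E
```

```text
0.005649626680544759 24.98508185148239 [ 0.4474436  -0.29760324  0.26417654]
green_board_center side [ 309 -252   29] 0.86
green_board_center side [ 446 -296  187] 0.55
green_board_center top [ 360 -434   30] 0.64
tray_floor side [545 -12  17] 0.69
tray_floor top [541  -5  16] 0.83
station side [543  -8  -2] 0.78
station top [547 -12   2] 0.61
mag_hinge top [611 197 209] 0.97
mag_lens top [408 282 202] 0.79
mag_knob top [481 255 254] 0.65
green_board_center side [ 315 -253   29] 0.92
green_board_center side [ 448 -296  186] 0.75
green_board_center top [ 364 -433   29] 0.49
tray_floor side [545  -9  11] 0.7
tray_floor side [ 447 -296  151] 0.6
tray_floor top [543  -3  10] 0.82
station side [542  -6   1] 0.9
station side [ 446 -295  186] 0.22
station top [547 -12   0] 0.83
mag_hinge top [609 194 207] 0.94
mag_lens top [409 281 203] 0.59
mag_knob top [480 251 252] 0.93
mag_knob top [ 484 -298    0] 0.67
mag_knob top [558 -88  12] 0.3
```

View pics/s3.png

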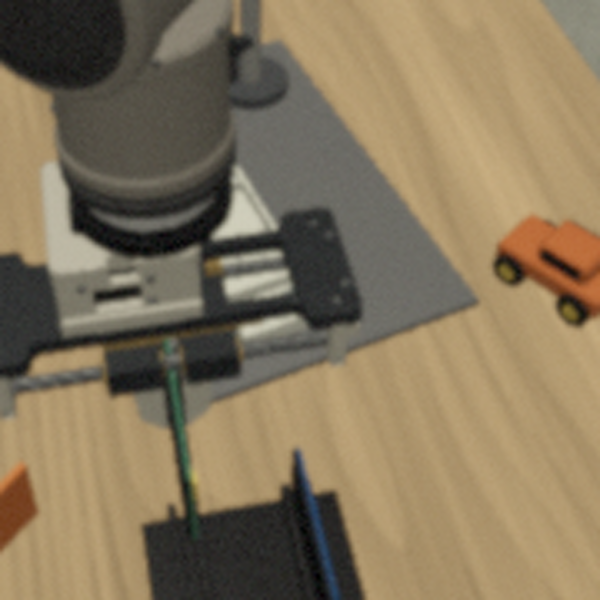

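View pics/t3.png

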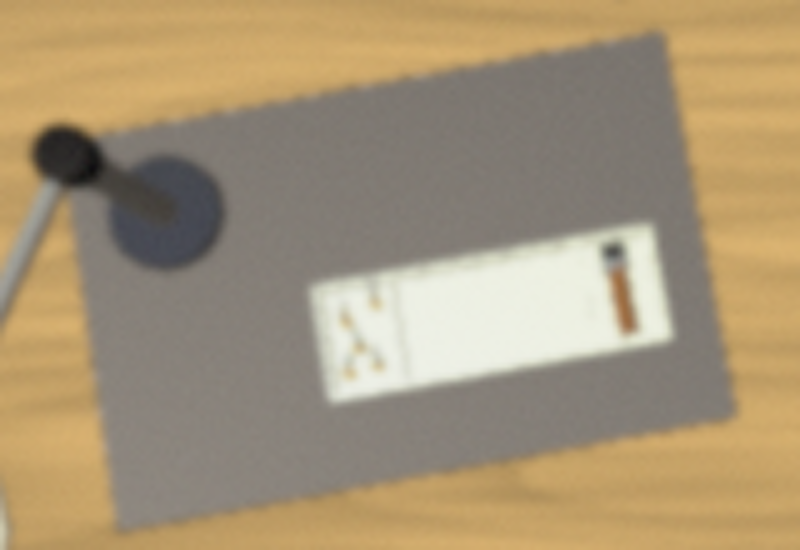

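The board hangs in the grip (px 170,345 to 195,535). The tray is clear and rotated about 10° (corners at px 310,285 / 655,225 / 675,340 / 330,400). Next I'll fit the tray outline and the board's offset in the hand.

```bash
cat > fit.py <<'E'
from h import *
from scipy.optimize import minimize
ps={n:read_camera(n) for n in("side","top")}
def proj(p,P): return cv2.projectPoints(np.float64(P)/1000,np.float64(p["rvec"]),np.float64(p["tvec"]),p["K"],None)[0][:,0]
def hull(p,P,S=8):
    m=np.zeros((384*S//S,512),np.uint8); h=cv2.convexHull(proj(p,P).astype(np.float32))
    big=np.zeros((384*4,512*4),np.uint8); cv2.fillConvexPoly(big,np.int32(np.round((h[:,0]*4+1.5)*16)),255,shift=4)
    return cv2.resize(big,(512,384),interpolation=cv2.INTER_AREA)/255.
box=np.array([[a,b,c] for a in(-36,36) for b in(-108,108) for c in(8,24)],float)
def tr(v): r=np.deg2rad(v[2]); return box@np.array([[np.cos(r),np.sin(r),0],[-np.sin(r),np.cos(r),0],[0,0,1]])+[v[0],v[1],0]
imgs={"side":cv2.imread("pics/side0.png"),"top":ps["top"]["pixels"]}
tgt={}
for n,i in imgs.items():
    h=hull(ps[n],tr([546,-8,10.4])); reg=cv2.dilate((h>0).astype(np.uint8),np.ones((11,11)))
    core=cv2.erode((h>.99).astype(np.uint8),np.ones((5,5)))>0
    ring=(reg>0)&~(cv2.dilate((h>0).astype(np.uint8),np.ones((5,5)))>0)
    g=i.min(2).astype(float); w=np.median(g[core]); b=np.median(g[ring])
    t=np.clip((g-b)/(w-b),0,1); t[core]=1; t[~(reg>0)]=0; tgt[n]=t
def cost(v,ns): return sum(((hull(ps[n],tr(v))-tgt[n])**2).sum() for n in ns)
for ns in(["top"],["side"],["top","side"]):
    o=minimize(cost,[546,-8,10.4],args=(ns,),method="Nelder-Mead",options=dict(initial_simplex=[[546,-8,10.4],[550,-8,10.4],[546,-4,10.4],[546,-8,12]]))
    print(ns,o.x.round(2),round(o.fun,1))
s=observe();R0=R.from_euler("xyz",s["tool_rot"]);T=s["tool_pos"]*1000
for n,p in ps.items():
    c=cv2.cvtColor(p["pixels"],cv2.COLOR_BGR2HSV); m=cv2.inRange(c,(45,60,30),(90,255,255))>0
    # board pts in tool frame: x=offset+-55, y +-3, z tip
    pr=lambda x,z: proj(p,[R0.apply([x,0,z])+T])[0].round(1)
    print(n,"ends +55 / -55 at top, bottom:",pr(55,48.4),pr(55,108.4),pr(-55,48.4),pr(-55,108.4),"1px per",np.linalg.norm(pr(10,100)-pr(0,100))/10)
    roi=np.zeros_like(m); q=np.array([pr(55,48),pr(-55,108)]); lo=np.int32(q.min(0))-12; hi=np.int32(q.max(0))+12
    roi[lo[1]:hi[1],lo[0]:hi[0]]=1; ys,xs=np.nonzero(m&roi)
    if len(xs): print(n,len(xs),"x",xs.min(),xs.max(),"y",ys.min(),ys.max())
p=ps["top"]; q=proj(p,[R0.apply([0,0,80])+T])[0].astype(int); cv2.imwrite("pics/t4.png",cv2.resize(p["pixels"][q[1]-40:q[1]+40,q[0]-50:q[0]+50],(750,600),interpolation=cv2.INTER_CUBIC)); print(q)
E
python3 fit.py
```

```text
['top'] [543.05  -7.63  10.23] 40.2
['side'] [543.24  -2.24  10.03] 93.0
['top', 'side'] [543.34  -6.06  10.22] 146.5
side ends +55 / -55 at top, bottom: [228.1 234.8] [230.1 253.5] [236.2 283.5] [238.  301.5] 1px per 0.43566041821584023
side 115 x 229 239 y 242 301
top ends +55 / -55 at top, bottom: [314.3 230.5] [311. 231.] [358.5 232.6] [352.4 233. ] 1px per 0.38052595180881016
top 23 x 312 322 y 229 232
[333 231]
```

```bash
cat >> h.py <<'E'
ST=np.array([544,-7.5,0]); YAW=10.2
def place(x,y,z,tilt,off=1,L=108.4): # station coords of middle of board's lower edge
    Rt=rot(90+YAW,tilt); P=ST+R.from_euler("z",YAW,degrees=True).apply([x,y,z])
    T=P-Rt.apply([off,0,L]); delta(T,Rt); return T,Rt
E
python3 - <<'E'
from h import *
print(place(22,0,45,40)[0])
E
```

```text
shift [283.   34.6 136.2] turn [-39.82   4.63 -12.71] rows>= 6.3
[497.25243245 -16.92727318 128.03921763]
```

>>> arm_command(series=[{"x": 283,"y": 34.6,"z": 50,"rx": -39.8,"ry": 4.6,"rz": -12.7},{"x": 283,"y": 34.6,"z": 50,"rx": -39.8,"ry": 4.6,"rz": -12.7},{"x": 283,"y": 34.6,"z": 50,"rx": -39.8,"ry": 4.6,"rz": -12.7},{"x": 283,"y": 34.6,"z": 50,"rx": -39.8,"ry": 4.6,"rz": -12.7},{"x": 283,"y": 34.6,"z": 50,"rx": -39.8,"ry": 4.6,"rz": -12.7},{"x": 283,"y": 34.6,"z": 50,"rx": -39.8,"ry": 4.6,"rz": -12.7},{"x": 283,"y": 34.6,"z": 50,"rx": -39.8,"ry": 4.6,"rz": -12.7},{"x": 283,"y": 34.6,"z": 90,"rx": -39.8,"ry": 4.6,"rz": -12.7},{"x": 283,"y": 34.6,"z": 120,"rx": -39.8,"ry": 4.6,"rz": -12.7},{"x": 283,"y": 34.6,"z": 136,"rx": -39.8,"ry": 4.6,"rz": -12.7},{"x": 283,"y": 34.6,"z": 136,"rx": -39.8,"ry": 4.6,"rz": -12.7},{"x": 283,"y": 34.6,"z": 136,"rx": -39.8,"ry": 4.6,"rz": -12.7}])

```text
time: 8.0
tool_pos: [0.4962, -0.0169, 0.126]
tool_rot: [2.448, -0.002, 1.747]
contact_force: [-0.1, 0.6, -0.4]
opening: 0.0058
grip_force: 25.0
```

```bash
python3 - <<'E'
from h import *
place(22,0,45,40); place(22,0,15,40)
ps={n:read_camera(n) for n in("side","top")}
for q in("green_board_center","green_board"): see(ps,q)
T=observe(); R0=R.from_euler("xyz",T["tool_rot"]); print("expect", (R0.apply([1,0,78.4])+T["tool_pos"]*1000).round(), T["contact_force"].round(1),T["qpos"].round(2))
a=ps["side"]["pixels"][160:260,200:300]; b=ps["top"]["pixels"][160:240,180:280]
cv2.imwrite("pics/m5.png",np.hstack([cv2.resize(i,(400,400*i.shape[0]//i.shape[1]),interpolation=cv2.INTER_CUBIC)[:320] for i in(a,b)]))
E
```

```text
shift [-0.2  2.1 -0.9] turn [-0.28 -0.02 -0.12] rows>= 0.0
shift [ -0.3 -17.1  22.2] turn [-0.28 -0.02 -0.12] rows>= 0.6
green_board_center side [545  -3  68] 0.75
green_board_center side [ 307 -252   30] 0.55
green_board_center top [545 -12  71] 0.7
green_board_center top [ 362 -433   28] 0.63
green_board_center top [ 308 -251   29] 0.57
green_board side [ 307 -250    0] 0.98
green_board side [562  -4  40] 0.46
green_board top [566  -2  42] 0.59
green_board top [ 310 -251    0] 0.59
green_board top [ 367 -430    2] 0.57
expect [547.  -7.  69.] [ 0.  -0.2 -0.7] [-0.36  0.42  2.27  2.03  0.38 -2.49]
```

View pics/m5.png

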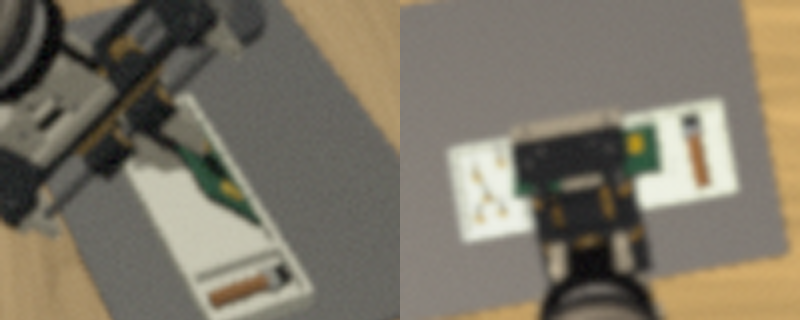

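The board is held tilted above the middle compartment. In the right view it spans columns 515 to 660, with the brush compartment starting around 680. I'll descend under force guard.

>>> arm_command(series=[{"x": 0,"y": -6,"z": 9,"rx": 0,"ry": 0,"rz": 0},{"x": 0,"y": -11,"z": 15,"rx": 0,"ry": 0,"rz": 0},{"x": 0,"y": -14,"z": 19,"rx": 0,"ry": 0,"rz": 0},{"x": 0,"y": -15,"z": 20,"rx": 0,"ry": 0,"rz": 0},{"x": 0,"y": -15,"z": 20,"rx": 0,"ry": 0,"rz": 0}])

```text
time: 8.8
tool_pos: [0.4987, -0.0168, 0.1037]
tool_rot: [2.443, 0.001, 1.749]
contact_force: [0.6, -0.7, -0.8]
opening: 0.0059
grip_force: 25.0
```

```bash
python3 - <<'E'
from h import *
def cur():
    s=observe();R0=R.from_euler("xyz",s["tool_rot"]);P=R0.apply([1,0,108.4])+s["tool_pos"]*1000
    print("edge in station",R.from_euler("z",-YAW,degrees=True).apply(P-ST).round(1),s["contact_force"].round(1),s["torque"].round(2),R0.as_euler("xyz",True).round(1))
cur(); place(22,0,13,40); place(26,0,13,40)
E
```

```text
edge in station [23.5 -0.2 20.7] [ 0.6 -0.7 -0.8] [-0.06  0.37  0.07] [140.    0.  100.2]
shift [ 0.1 -6.   4.9] turn [0.02 0.04 0.01] rows>= 0.2
shift [ 0.1 -3.   7.5] turn [0.02 0.04 0.01] rows>= 0.2
```

>>> arm_command(series=[{"x": 0,"y": -2.5,"z": 2,"rx": 0,"ry": 0,"rz": 0},{"x": 0,"y": -4,"z": 3.5,"rx": 0,"ry": 0,"rz": 0},{"x": 0,"y": -6,"z": 5,"rx": 0,"ry": 0,"rz": 0},{"x": 0,"y": -6,"z": 5,"rx": 0,"ry": 0,"rz": 0}])

```text
time: 9.2
tool_pos: [0.4974, -0.017, 0.0963]
tool_rot: [2.441, 0.0, 1.748]
contact_force: [-5.6, -2.0, 9.2]
opening: 0.0057
grip_force: 25.0
```

>>> arm_command(series=[{"x": 0,"y": 0.6,"z": -0.8,"rx": 0,"ry": 0,"rz": 0},{"x": 0,"y": 2.2,"z": 0.5,"rx": 0,"ry": 0,"rz": 0},{"x": 0,"y": 3.7,"z": 1.8,"rx": 0,"ry": 0,"rz": 0},{"x": 0,"y": 3.7,"z": 1.8,"rx": 0,"ry": 0,"rz": 0}])

```text
time: 9.6
tool_pos: [0.5015, -0.0162, 0.0967]
tool_rot: [2.443, 0.001, 1.749]
contact_force: [-0.4, 0.1, 2.0]
opening: 0.0057
grip_force: 25.0
```

```bash
cat >> h.py <<'E'
def cur():
    s=observe();R0=R.from_euler("xyz",s["tool_rot"]);P=R0.apply([1,0,108.4])+s["tool_pos"]*1000
    print("edge in station",R.from_euler("z",-YAW,degrees=True).apply(P-ST).round(1),s["contact_force"].round(1),s["torque"].round(2),R0.as_euler("xyz",True).round(1))
E
python3 -c "
from h import *
cur()"
```

```text
edge in station [26.3 -0.1 13.6] [-0.4  0.1  2. ] [-0.08  0.09 -0.05] [140.    0.  100.2]
```

>>> arm_command(series=[{"x": 0,"y": 1.5,"z": 1.3,"rx": 0,"ry": 0,"rz": 0},{"x": 0,"y": 2.7,"z": 2.2,"rx": 0,"ry": 0,"rz": 0},{"x": 0,"y": 3.8,"z": 3.2,"rx": 0,"ry": 0,"rz": 0},{"x": 0,"y": 3.8,"z": 3.2,"rx": 0,"ry": 0,"rz": 0}])

```text
time: 10.0
tool_pos: [0.5045, -0.0155, 0.0968]
tool_rot: [2.446, 0.0, 1.747]
contact_force: [-17.4, -4.3, 18.3]
opening: 0.0056
grip_force: 25.0
```

```bash
python3 -c "
from h import *
cur()"
```

```text
edge in station [29.2 -0.  13.6] [-17.4  -4.3  18.3] [-0.3   0.52 -0.17] [140.1   0.  100.1]
```

>>> arm_command(hand=26, series=[{"x": 0,"y": -0.8,"z": -1.2,"rx": 0,"ry": 0,"rz": 0},{"x": 0,"y": -0.8,"z": -1.2,"rx": 0,"ry": 0,"rz": 0},{"x": 0,"y": -0.8,"z": -1.2,"rx": 0,"ry": 0,"rz": 0},{"x": 0,"y": -0.8,"z": -1.2,"rx": 0,"ry": 0,"rz": 0},{"x": 0,"y": -0.8,"z": -1.2,"rx": 0,"ry": 0,"rz": 0}])

```text
time: 10.5
tool_pos: [0.5047, -0.0156, 0.0968]
tool_rot: [2.444, 0.0, 1.749]
contact_force: [-0.5, -0.3, -0.7]
opening: 0.0255
grip_force: 0.1
```

```bash
python3 - <<'E'
from h import *
cur(); print(observe()["opening"])
p=read_camera("side")
cv2.imwrite("pics/s6.png",cv2.resize(p["pixels"][160:260,190:290],(500,500),interpolation=cv2.INTER_CUBIC))
E
```

```text
edge in station [29.5 -0.1 13.7] [-0.5 -0.3 -0.7] [-0.02  0.33  0.05] [140.    0.  100.2]
0.02550621171892734
```

View pics/s6.png

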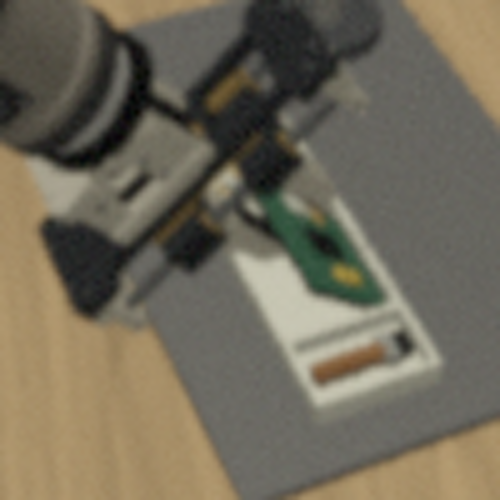

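The board (px 265,200 to 385,300) leans on the lower finger, with its lower edge at the far wall. I'll withdraw along the fingers.

>>> arm_command(series=[{"x": 0,"y": 0,"z": -5,"rx": 0,"ry": 0,"rz": 0},{"x": 0,"y": 0,"z": -11,"rx": 0,"ry": 0,"rz": 0},{"x": 0,"y": 0,"z": -18,"rx": 0,"ry": 0,"rz": 0},{"x": 0,"y": 0,"z": -30,"rx": 0,"ry": 0,"rz": 0},{"x": 0,"y": 0,"z": -60,"rx": 0,"ry": 0,"rz": 0},{"x": 0,"y": 0,"z": -100,"rx": 0,"ry": 0,"rz": 0},{"x": 0,"y": 0,"z": -100,"rx": 0,"ry": 0,"rz": 0}])

```text
time: 11.25
tool_pos: [0.4399, -0.0271, 0.1755]
tool_rot: [2.442, 0.003, 1.748]
contact_force: [1.0, -0.1, -0.3]
opening: 0.0257
grip_force: 0.0
```

```bash
cat > chk.py <<'E'
from h import *
s=observe(); print(s["time"],s["qpos"].round(2),s["tool_pos"].round(3))
ps={n:read_camera(n) for n in("side","top")}
for q in("green_board_center","green_board","mag_lens","mag_knob","mag_hinge"): see(ps,q)
def proj(p,P): return cv2.projectPoints(np.float64(P)/1000,np.float64(p["rvec"]),np.float64(p["tvec"]),p["K"],None)[0][:,0]
S=lambda P: R.from_euler("z",YAW,degrees=True).apply(P)+ST
for n,p in ps.items():
    c=cv2.cvtColor(p["pixels"],cv2.COLOR_BGR2HSV); m=cv2.inRange(c,(45,60,20),(95,255,255))
    q=proj(p,S([[a,b,15] for a in(-36,36) for b in(-75,75)])); lo=np.int32(q.min(0)); hi=np.int32(q.max(0))
    r=np.zeros_like(m); r[lo[1]:hi[1],lo[0]:hi[0]]=m[lo[1]:hi[1],lo[0]:hi[0]]; ys,xs=np.nonzero(r)
    if len(xs)<5: print(n,"no green"); continue
    Rm=R.from_rotvec(np.ravel(p["rvec"])).as_matrix();cc=-Rm.T@np.ravel(p["tvec"])
    d=(np.c_[xs,ys,np.ones(len(xs))]@np.linalg.inv(p["K"]).T)@Rm; P=(cc+d*((.018-cc[2])/d[:,2])[:,None])*1000
    L=R.from_euler("z",-YAW,degrees=True).apply(P-ST); rc=cv2.minAreaRect(L[:,:2].astype(np.float32))
    print(n,"green in station xy if z=18: x",np.percentile(L[:,0],[1,99]).round(1),"y",np.percentile(L[:,1],[1,99]).round(1),np.round(rc[1],1),round(rc[2],1))
E
python3 chk.py
```

```text
11.25 [-0.47  0.23  2.36  1.66  0.4  -2.19] [ 0.44  -0.027  0.176]
green_board_center side [542  -6  16] 0.74
green_board_center side [ 494 -300   -1] 0.65
green_board_center side [ 310 -250   28] 0.59
green_board_center top [538 -10  16] 0.61
green_board_center top [ 307 -250   27] 0.59
green_board_center top [ 361 -433   28] 0.59
green_board side [ 310 -252    1] 0.74
green_board side [569  -5  12] 0.66
green_board top [571  -1  14] 0.91
green_board top [ 365 -431    7] 0.76
green_board top [ 312 -249   -2] 0.57
mag_lens side [412 278 204] 0.8
mag_lens side [545  -6   1] 0.69
mag_lens top [407 282 204] 0.84
mag_knob side [483 253 257] 0.68
mag_knob top [481 253 252] 0.6
mag_hinge side [608 196 206] 0.97
mag_hinge side [ 799 -109    0] 0.35
mag_hinge top [609 198 208] 0.56
side green in station xy if z=18: x [-28.6  22.7] y [-47.2  51.3] [52.3 99.6] 0.1
top green in station xy if z=18: x [-28.5  23.7] y [-51.7  50.6] [104.5  53.2] 87.6
```

```bash
python3 - <<'E'
from h import *
a=read_camera("side")["pixels"][175:250,215:290]; b=read_camera("top")["pixels"][170:230,185:275]
cv2.imwrite("pics/m7.png",np.hstack([cv2.resize(a,(400,400),interpolation=cv2.INTER_CUBIC),cv2.resize(b,(400,267),interpolation=cv2.INTER_CUBIC)[:267] if 0 else cv2.copyMakeBorder(cv2.resize(b,(400,267),interpolation=cv2.INTER_CUBIC),0,133,0,0,0)]))
E
```

```text
(no output)
```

View pics/m7.png

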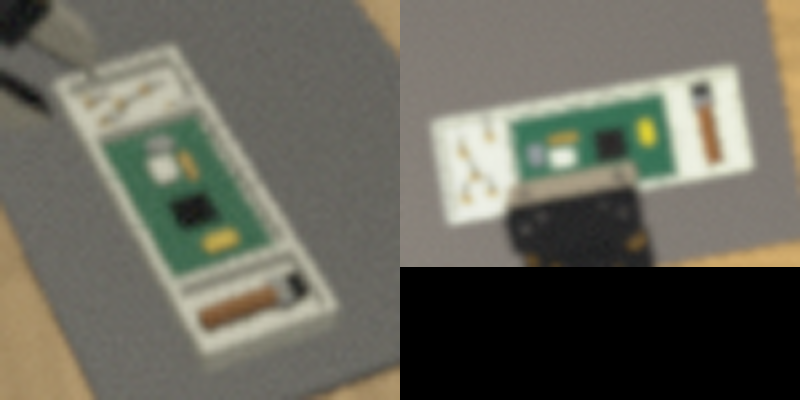

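The board lies inside the walls, green side up: left view corners are about px 105,140 / 200,110 / 270,245 / 180,275, with the wall strip visible on its left. I'll move off towards the knob and then check the tilt numerically with a clear view.

```bash
python3 - <<'E'
from h import *
delta([450,0,350],rot(60))
E
```

```text
shift [  24.9  123.6 -126.9] turn [ 38.28 -14.    38.52] rows>= 6.5
```

>>> arm_command(series=[{"x": 0,"y": 60,"z": -70,"rx": 0,"ry": 0,"rz": 0},{"x": 0,"y": 60,"z": -70,"rx": 0,"ry": 0,"rz": 0},{"x": 25,"y": 124,"z": -127,"rx": 38.3,"ry": -14,"rz": 38.5},{"x": 25,"y": 124,"z": -127,"rx": 38.3,"ry": -14,"rz": 38.5},{"x": 25,"y": 124,"z": -127,"rx": 38.3,"ry": -14,"rz": 38.5},{"x": 25,"y": 124,"z": -127,"rx": 38.3,"ry": -14,"rz": 38.5},{"x": 25,"y": 124,"z": -127,"rx": 38.3,"ry": -14,"rz": 38.5},{"x": 25,"y": 124,"z": -127,"rx": 38.3,"ry": -14,"rz": 38.5},{"x": 25,"y": 124,"z": -127,"rx": 38.3,"ry": -14,"rz": 38.5},{"x": 25,"y": 124,"z": -127,"rx": 38.3,"ry": -14,"rz": 38.5},{"x": 25,"y": 124,"z": -127,"rx": 38.3,"ry": -14,"rz": 38.5},{"x": 25,"y": 124,"z": -127,"rx": 38.3,"ry": -14,"rz": 38.5},{"x": 25,"y": 124,"z": -127,"rx": 38.3,"ry": -14,"rz": 38.5},{"x": 25,"y": 124,"z": -127,"rx": 38.3,"ry": -14,"rz": 38.5},{"x": 25,"y": 124,"z": -127,"rx": 38.3,"ry": -14,"rz": 38.5},{"x": 25,"y": 124,"z": -127,"rx": 38.3,"ry": -14,"rz": 38.5}])

```text
time: 13.55
tool_pos: [0.4498, 0.0001, 0.3505]
tool_rot: [3.141, -0.0, 1.049]
contact_force: [0.1, -0.6, 0.1]
opening: 0.0262
grip_force: 0.0
```

```bash
python3 - <<'E'
from h import *
print(observe()["qpos"].round(2))
delta([481.5,251.5,330],rot(-23))
E
```

```text
[-0.17  0.16  1.61  0.    1.37  0.35]
shift [233.7 -97.9  20.5] turn [ 3.000e-02 -6.000e-02  8.308e+01] rows>= 9.7
```

>>> arm_command(hand=60, series=[{"x": 233.5,"y": -98,"z": 20,"rx": 0,"ry": 0,"rz": 83},{"x": 233.5,"y": -98,"z": 20,"rx": 0,"ry": 0,"rz": 83},{"x": 233.5,"y": -98,"z": 20,"rx": 0,"ry": 0,"rz": 83},{"x": 233.5,"y": -98,"z": 20,"rx": 0,"ry": 0,"rz": 83},{"x": 233.5,"y": -98,"z": 20,"rx": 0,"ry": 0,"rz": 83},{"x": 233.5,"y": -98,"z": 20,"rx": 0,"ry": 0,"rz": 83},{"x": 233.5,"y": -98,"z": 20,"rx": 0,"ry": 0,"rz": 83},{"x": 233.5,"y": -98,"z": 20,"rx": 0,"ry": 0,"rz": 83},{"x": 233.5,"y": -98,"z": 20,"rx": 0,"ry": 0,"rz": 83},{"x": 233.5,"y": -98,"z": 20,"rx": 0,"ry": 0,"rz": 83},{"x": 233.5,"y": -98,"z": 20,"rx": 0,"ry": 0,"rz": 83},{"x": 233.5,"y": -98,"z": 20,"rx": 0,"ry": 0,"rz": 83},{"x": 233.5,"y": -98,"z": 20,"rx": 0,"ry": 0,"rz": 83},{"x": 233.5,"y": -98,"z": 20,"rx": 0,"ry": 0,"rz": 83}])

```text
time: 14.95
tool_pos: [0.4819, 0.2512, 0.3307]
tool_rot: [-3.141, -0.001, -0.4]
contact_force: [0.5, -1.0, 1.0]
opening: 0.0599
grip_force: 0.0
```

```bash
cat > tilt.py <<'E'
from h import *
from scipy.optimize import minimize
ps={n:read_camera(n) for n in("side","top")}
def proj(p,P): return cv2.projectPoints(np.float64(P)/1000,np.float64(p["rvec"]),np.float64(p["tvec"]),p["K"],None)[0][:,0]
def mask(p,P):
    h=cv2.convexHull(proj(p,P).astype(np.float32)); big=np.zeros((1536,2048),np.uint8)
    cv2.fillConvexPoly(big,np.int32(np.round((h[:,0]*4+1.5)*16)),255,shift=4)
    return cv2.resize(big,(512,384),interpolation=cv2.INTER_AREA)/255.
def pts(v): # x,y centre of top face, tilt about y (deg, + raises -x edge), z of +x edge top face = 18
    x,y,t=v; q=np.array([[a,b,0] for a in(-30,30) for b in(-55,55)],float)
    q=R.from_euler("y",t,degrees=True).apply(q-[30,0,0])+[30+x,y,18]
    return R.from_euler("z",YAW,degrees=True).apply(q)+ST
for n,p in ps.items():
    a=p["pixels"].astype(float); sat=(a.max(2)-a.min(2)); white=a.min(2)
    reg=cv2.dilate((mask(p,pts([0,0,0]))>0).astype(np.uint8),np.ones((9,9)))>0
    core=mask(p,pts([-1,0,0]))>0.9
    core=cv2.erode(core.astype(np.uint8),np.ones((9,9)))>0
    t=np.clip((235-white)/(235-70),0,1); hi=np.percentile(white[reg],95); lo=np.percentile(white[reg&~core],5)
    t=np.clip((hi-10-white)/(hi-10-60),0,1); t[core]=1
    # ignore outside of tray
    tray=mask(p,R.from_euler("z",YAW,degrees=True).apply([[c,d,24] for c in(-33,33) for d in(-62,62)])+ST)>.5
    f=lambda v: (((mask(p,pts(v))-t)**2)[tray]).sum()
    for t0 in(0,8):
        b=[-1,0,t0]; o=minimize(f,b,method="Nelder-Mead",options=dict(initial_simplex=[b,[3,0,t0],[-1,4,t0],[-1,0,t0+4]])); print(n,o.x.round(2),round(o.fun,1))
E
python3 tilt.py; python3 chk.py
```

```text
side [-5.13  3.45  1.78] 33.8
side [-3.07  1.65  6.39] 33.4
top [-4.41 -0.06 14.1 ] 22.3
top [-4.76 -0.29 15.68] 22.2
15.05 [ 0.34  0.35  1.41 -0.    1.39  2.31] [0.482 0.251 0.331]
green_board_center side [ 309 -253   31] 0.88
green_board_center side [541  -8  15] 0.61
green_board_center top [ 360 -433   29] 0.79
green_board_center top [571  -2  14] 0.75
green_board_center top [537 -13  17] 0.73
green_board side [568  -5  12] 0.96
green_board side [ 308 -252    1] 0.77
green_board top [570  -1  18] 0.9
green_board top [ 365 -432    6] 0.57
green_board top [ 311 -253    0] 0.49
mag_lens side [414 280 204] 0.77
mag_lens side [568  -4  15] 0.19
mag_lens top [412 282 203] 0.57
mag_knob side [484 254 257] 0.75
mag_knob top [483 249 254] 0.56
mag_hinge side [610 198 207] 0.96
mag_hinge side [483 253 258] 0.28
mag_hinge top [608 195 209] 0.93
side green in station xy if z=18: x [-28.6  22.7] y [-47.3  51.6] [100.8  52. ] 89.8
top green in station xy if z=18: x [-29.6  23.7] y [-51.4  50.8] [ 54.4 104.4] 0.1
```

The side and top outlines agree (about 100 x 52 and 104 x 54, with no skew or raised height), so the board lies flat. Now the knob.

>>> arm_command(series=[{"x": 0,"y": 0,"z": 20,"rx": 0,"ry": 0,"rz": 0},{"x": 0,"y": 0,"z": 38,"rx": 0,"ry": 0,"rz": 0},{"x": 0,"y": 0,"z": 43,"rx": 0,"ry": 0,"rz": 0},{"x": 0,"y": 0,"z": 43,"rx": 0,"ry": 0,"rz": 0},{"x": 0,"y": 0,"z": 43,"rx": 0,"ry": 0,"rz": 0}])

```text
time: 16.15
tool_pos: [0.4824, 0.2514, 0.2883]
tool_rot: [-3.141, -0.001, -0.401]
contact_force: [0.0, 0.5, -0.1]
opening: 0.0602
grip_force: 0.0
```

>>> arm_command(hand=0, squeeze=20, series=[{"x": 0,"y": 0,"z": 0,"rx": 0,"ry": 0,"rz": 0},{"x": 0,"y": 0,"z": 0,"rx": 0,"ry": 0,"rz": 0},{"x": 0,"y": 0,"z": 0,"rx": 0,"ry": 0,"rz": 0},{"x": 0,"y": 0,"z": 0,"rx": 0,"ry": 0,"rz": 0},{"x": 0,"y": 0,"z": 0,"rx": 0,"ry": 0,"rz": 0},{"x": 0,"y": 0,"z": 0,"rx": 0,"ry": 0,"rz": 0},{"x": 0,"y": 0,"z": 0,"rx": 0,"ry": 0,"rz": 0},{"x": 0,"y": 0,"z": 0,"rx": 0,"ry": 0,"rz": 0}])

```text
time: 16.95
tool_pos: [0.4819, 0.2511, 0.2874]
tool_rot: [3.141, -0.0, -0.401]
contact_force: [-0.7, -1.0, 1.4]
opening: 0.0135
grip_force: 20.0
```

```bash
cat > arc.py <<'E'
from h import *
import sys
H=ST+R.from_euler("z",YAW,degrees=True).apply([100,190,0])
s=observe();P=s["tool_pos"]*1000;print("hinge",H.round(1),"tool",P.round(1),s["contact_force"].round(1),s["opening"].round(4),s["qpos"].round(2))
r=P[:2]-H[:2]; a0=np.degrees(np.arctan2(r[1],r[0]))%360; af=YAW+180+np.degrees(np.arctan2(190,100)); psi=np.degrees(s["tool_rot"][2])
print("r",np.hypot(*r).round(1),"angle",a0.round(1),"final",round(af,1))
R0=R.from_euler("xyz",s["tool_rot"])
for a in np.arange(float(sys.argv[1]),float(sys.argv[2])+.1,float(sys.argv[3])):
    b=min(a0+a,af); T=np.array([H[0]+140*np.cos(np.radians(b)),H[1]+140*np.sin(np.radians(b)),P[2]])
    d=R0.inv().apply(T-P); print(round(b-a0,1),d.round(1).tolist())
E
python3 arc.py 0 100 6
```

```text
Traceback (most recent call last):
  File "arc.py", line 4, in <module>
    s=observe();P=s["tool_pos"]*1000;print("hinge",H.round(1),"tool",P.round(1),s["contact_force"].round(1),s["opening"].round(4),s["qpos"].round(2))
                                                                                                            ^^^^^^^^^^^^^^^^^^
AttributeError: 'float' object has no attribute 'round'
```

```bash
sed -i 's/s\["opening"\].round(4)/s["opening"]/' arc.py; python3 arc.py 0 100 6
```

```text
hinge [608.8 197.2   0. ] tool [481.9 251.1 287.4] [-0.7 -1.   1.4] 0.013544412196022888 [ 0.34  0.38  1.48 -0.    1.28  2.31]
r 137.8 angle 157.0 final 252.4
0.0 [-2.2, -0.0, -0.0]
6.0 [-1.4, 14.6, 0.0]
12.0 [0.9, 29.1, 0.0]
18.0 [4.7, 43.3, 0.0]
24.0 [9.9, 56.9, 0.0]
30.0 [16.5, 70.0, 0.1]
36.0 [24.5, 82.3, 0.1]
42.0 [33.7, 93.7, 0.1]
48.0 [44.1, 104.1, 0.1]
54.0 [55.5, 113.3, 0.1]
60.0 [67.8, 121.3, 0.1]
66.0 [80.8, 127.9, 0.1]
72.0 [94.5, 133.2, 0.1]
78.0 [108.6, 137.0, 0.1]
84.0 [123.1, 139.3, 0.1]
90.0 [137.8, 140.1, 0.1]
95.5 [151.1, 139.4, 0.1]
```

>>> arm_command(series=[{"x": -0.4,"y": 7,"z": 0,"rx": 0,"ry": 0,"rz": -3},{"x": -0.4,"y": 14.6,"z": 0,"rx": 0,"ry": 0,"rz": -6},{"x": 1.9,"y": 29,"z": 0,"rx": 0,"ry": 0,"rz": -12},{"x": 5.7,"y": 43,"z": 0,"rx": 0,"ry": 0,"rz": -18},{"x": 10.9,"y": 57,"z": 0,"rx": 0,"ry": 0,"rz": -24},{"x": 17.5,"y": 70,"z": 0,"rx": 0,"ry": 0,"rz": -30},{"x": 25,"y": 82,"z": 0,"rx": 0,"ry": 0,"rz": -36},{"x": 34,"y": 93.5,"z": 0,"rx": 0,"ry": 0,"rz": -42},{"x": 44.5,"y": 104,"z": 0,"rx": 0,"ry": 0,"rz": -48},{"x": 44.5,"y": 104,"z": 0,"rx": 0,"ry": 0,"rz": -48},{"x": 44.5,"y": 104,"z": 0,"rx": 0,"ry": 0,"rz": -48}])

```text
time: 18.05
tool_pos: [0.4833, 0.138, 0.2875]
tool_rot: [3.14, -0.002, 0.433]
contact_force: [4.9, -0.8, -3.9]
opening: 0.0133
grip_force: 20.0
```

```bash
python3 arc.py 0 50 6; python3 - <<'E'
from h import *
ps={n:read_camera(n) for n in("side","top")}
for q in("mag_lens","mag_hinge","tray_floor"): see(ps,q)
E
```

```text
hinge [608.8 197.2   0. ] tool [483.3 138.  287.5] [ 4.9 -0.8 -3.9] 0.01331646176269916 [ 0.13  0.3   1.59 -0.    1.24  1.26]
r 138.7 angle 205.3 final 252.4
0.0 [-1.3, 0.0, -0.0]
6.0 [-0.4, 14.6, 0.0]
12.0 [2.0, 29.1, 0.0]
18.0 [5.9, 43.2, 0.1]
24.0 [11.3, 56.9, 0.1]
30.0 [18.1, 69.9, 0.1]
36.0 [26.1, 82.1, 0.2]
42.0 [35.4, 93.4, 0.2]
47.2 [44.4, 102.3, 0.2]
mag_lens side [418 105 203] 0.87
mag_lens top [412 105 202] 0.61
mag_hinge side [611 198 203] 0.6
mag_hinge top [606 194 208] 0.6
mag_hinge top [556 -86  13] 0.15
tray_floor side [545 -12  14] 0.58
tray_floor top [544  -7  12] 0.96
```

The magnifier follows. Second half of the swing.

>>> arm_command(series=[{"x": 0,"y": 7,"z": 0,"rx": 0,"ry": 0,"rz": -3},{"x": 0.2,"y": 14.6,"z": 0,"rx": 0,"ry": 0,"rz": -6},{"x": 2.5,"y": 29,"z": 0,"rx": 0,"ry": 0,"rz": -12},{"x": 6.4,"y": 43,"z": 0,"rx": 0,"ry": 0,"rz": -18},{"x": 11.8,"y": 57,"z": 0,"rx": 0,"ry": 0,"rz": -24},{"x": 18.5,"y": 70,"z": 0,"rx": 0,"ry": 0,"rz": -30},{"x": 26.5,"y": 82,"z": 0,"rx": 0,"ry": 0,"rz": -36},{"x": 35.8,"y": 93.4,"z": 0,"rx": 0,"ry": 0,"rz": -42},{"x": 44.6,"y": 102.3,"z": 0,"rx": 0,"ry": 0,"rz": -47.2},{"x": 44.6,"y": 102.3,"z": 0,"rx": 0,"ry": 0,"rz": -47.2},{"x": 44.6,"y": 102.3,"z": 0,"rx": 0,"ry": 0,"rz": -47.2},{"x": 44.6,"y": 102.3,"z": 0,"rx": 0,"ry": 0,"rz": -47.2}])

```text
time: 19.65
tool_pos: [0.566, 0.0651, 0.2875]
tool_rot: [3.141, -0.001, 1.258]
contact_force: [4.6, 2.7, -2.0]
opening: 0.0132
grip_force: 20.0
```

```bash
python3 arc.py 0 1 6; python3 - <<'E'
from h import *
for k in range(3):
    ps={n:read_camera(n) for n in("side","top")}
    for q in("mag_lens","green_board_center"): see(ps,q)
E
```

```text
hinge [608.8 197.2   0. ] tool [566.   65.1 287.5] [ 4.6  2.7 -2. ] 0.013204895094964782 [-0.02  0.43  1.41  0.    1.31  0.29]
r 138.8 angle 252.1 final 252.4
0.0 [-1.2, -0.0, -0.0]
mag_lens side [545 -13 202] 0.96
mag_lens top [544  -8 202] 0.67
green_board_center side [ 308 -254   29] 0.78
green_board_center side [539  -8  14] 0.65
green_board_center top [ 309 -255   29] 0.59
green_board_center top [ 360 -433   27] 0.58
mag_lens side [546  -8 206] 0.88
mag_lens top [544  -4 202] 0.85
green_board_center side [ 311 -252   27] 0.79
green_board_center side [538  -4  16] 0.61
green_board_center top [ 309 -252   29] 0.53
green_board_center top [ 362 -434   28] 0.5
mag_lens side [544 -10 203] 0.66
mag_lens top [542  -7 204] 0.65
mag_lens top [542  -2  14] 0.65
green_board_center side [ 306 -256   28] 0.89
green_board_center side [542  -5  18] 0.88
green_board_center side [612 194 205] 0.31
green_board_center top [ 362 -433   27] 0.74
green_board_center top [ 307 -252   31] 0.59
```

>>> arm_command(hand=40, series=[{"x": 0,"y": 0,"z": 0,"rx": 0,"ry": 0,"rz": 0},{"x": 0,"y": 0,"z": 0,"rx": 0,"ry": 0,"rz": 0},{"x": 0,"y": 0,"z": 0,"rx": 0,"ry": 0,"rz": 0},{"x": 0,"y": 0,"z": 0,"rx": 0,"ry": 0,"rz": 0},{"x": 0,"y": 0,"z": 0,"rx": 0,"ry": 0,"rz": 0},{"x": 0,"y": 0,"z": -15,"rx": 0,"ry": 0,"rz": 0},{"x": 0,"y": 0,"z": -40,"rx": 0,"ry": 0,"rz": 0},{"x": 0,"y": 0,"z": -80,"rx": 0,"ry": 0,"rz": 0},{"x": 0,"y": 0,"z": -110,"rx": 0,"ry": 0,"rz": 0},{"x": 0,"y": 0,"z": -110,"rx": 0,"ry": 0,"rz": 0}])

```text
time: 21.55
tool_pos: [0.5669, 0.0643, 0.4024]
tool_rot: [3.133, -0.002, 1.26]
contact_force: [0.4, 0.1, -0.4]
opening: 0.0401
grip_force: 0.0
```

>>> arm_command(series=[{"x": 0,"y": -40,"z": 0,"rx": 0,"ry": 0,"rz": 0},{"x": 0,"y": -80,"z": 0,"rx": 0,"ry": 0,"rz": 0},{"x": 0,"y": -120,"z": 0,"rx": 0,"ry": 0,"rz": 0},{"x": 0,"y": -150,"z": 0,"rx": 0,"ry": 0,"rz": 0},{"x": 0,"y": -150,"z": 0,"rx": 0,"ry": 0,"rz": 0},{"x": 0,"y": -150,"z": 0,"rx": 0,"ry": 0,"rz": 0}])

```text
time: 22.15
tool_pos: [0.423, 0.1102, 0.3974]
tool_rot: [3.141, 0.0, 1.261]
contact_force: [0.4, 1.1, -0.3]
opening: 0.0398
grip_force: 0.0
```

```bash
python3 - <<'E'
from h import *
s=observe();print(s["time"],s["tool_pos"],s["qvel"].round(3))
A={"mag_lens":[],"green_board_center":[],"mag_knob":[]}
for k in range(4):
    ps={n:read_camera(n) for n in("side","top")}
    for q in A:
        for p in ps.values():
            A[q]+=[d["point"] for d in mark_of(p,q) if np.hypot(d["point"][0]-.55,d["point"][1]-.02)<.07 and (d["point"][2]>.1)==(q!="green_board_center")]
for q,v in A.items(): print(q,len(v),(np.mean(v,0)*1000).round(1),(np.std(v,0)*1000).round(1))
E
```

```text
22.15 [0.42303641 0.1102433  0.39742865] [-0.016  0.031 -0.027 -0.001  0.001 -0.001]
mag_lens 8 [543.1  -7.6 203.1] [1.9 1.8 1.6]
green_board_center 7 [546.2  -6.1  11.5] [10.8  1.6  5.7]
mag_knob 7 [567.   64.7 254.9] [1.9 1.4 2.2]
```

```bash
python3 -c "
from cell import *
print(hand_in())"
```

```text
the job is handed in; nothing more can be done
None
```

I laid the green board flat, green side up, in the tray's middle compartment and swung the magnifier until its lens was within about 3 mm of the board's centre, then handed in at about 22.5 s. The verdict is not shown, and flatness comes from image outlines, not contact.

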